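Stroke the stalks of a kinetic sculpture

TASK

Check the pivots of the wooden sculpture: with the fingertips, stroke lightly along the curved row of five beaded stalks, from the beam's thick ball end to its thin end, so that one after the other each stalk tips clearly over towards the thin end and stays so. Do it in one stroke, without taking the hand away from the row between the first stalk and the last, then move clear. Do not shift or lift the sculpture, and leave the tin, sanding block and mallet alone.

Things in the scene. Friction and masses are not known exactly. Their poses are not given: they have to be found in the camera images.
- sculpture: loose wooden sculpture, about 2.4 kg, 275 long and 150 mm high: a bent beam on two pins over a dark plinth 170 x 120 x 32 mm. Origin on the bench under it, z up, +x from the beam's thick ball end to its thin pointed end. In plan the beam is an arc of 140 mm radius about x 0, y -120 mm, bulging to +y. Five beaded stalks stand along it 52 mm apart, 0 (thick end) to 4 (thin end)
- ball (a point): centre of the 48 mm wooden ball at the beam's thick end, 58 mm above the bench, 42 mm before pivot 0 along the arc; its top is 10 mm lower than pivot 0
- pivot0 (a point): hinge pin of stalk 0, at the stalk's foot, 92 mm above the bench, fixed in the sculpture. The stalk swings along the line of the row there
- stalk0 (a joint): lean of stalk 0 in rad: 0 upright, + towards the thin end, stops at -0.5 and +1.0. The stalk is a 7 mm wooden pin with a 16 mm round bead on top; the bead's top is 46 mm from the pivot; stiff hinge, stays where left, moves at about 0.25 N at the top
- pivot1 (a point): hinge pin of stalk 1, at the stalk's foot, 100 mm above the bench, fixed in the sculpture. The stalk swings along the line of the row there
- stalk1 (a joint): lean of stalk 1 in rad: 0 upright, + towards the thin end, stops at -0.5 and +1.0. The stalk is a 7 mm wooden pin with a 16 mm round bead on top; the bead's top is 46 mm from the pivot; stiff hinge, stays where left, moves at about 0.25 N at the top
- pivot2 (a point): hinge pin of stalk 2, at the stalk's foot, 104 mm above the bench, fixed in the sculpture. The stalk swings along the line of the row there
- stalk2 (a joint): lean of stalk 2 in rad: 0 upright, + towards the thin end, stops at -0.5 and +1.0. The stalk is a 7 mm wooden pin with a 16 mm round bead on top; the bead's top is 46 mm from the pivot; stiff hinge, stays where left, moves at about 0.25 N at the top
- pivot3 (a point): hinge pin of stalk 3, at the stalk's foot, 103 mm above the bench, fixed in the sculpture. The stalk swings along the line of the row there
- stalk3 (a joint): lean of stalk 3 in rad: 0 upright, + towards the thin end, stops at -0.5 and +1.0. The stalk is a 7 mm wooden pin with a 16 mm round bead on top; the bead's top is 46 mm from the pivot; stiff hinge, stays where left, moves at about 0.25 N at the top
- pivot4 (a point): hinge pin of stalk 4, at the stalk's foot, 99 mm above the bench, fixed in the sculpture. The stalk swings along the line of the row there
- stalk4 (a joint): lean of stalk 4 in rad: 0 upright, + towards the thin end, stops at -0.5 and +1.0. The stalk is a 7 mm wooden pin with a 16 mm round bead on top; the bead's top is 46 mm from the pivot; stiff hinge, stays where left, moves at about 0.25 N at the top
- wax_tin: loose round tin 68 mm across, 50 mm high plus its cap, to be left alone; origin under its centre
- sanding_block: loose sanding block 100 x 60 x 34 mm, to be left alone; origin under its centre, long side along x
- mallet: loose carver's mallet standing on its head, 68 mm across, 128 mm high, to be left alone; origin under its centre

How it is judged:
On the way, in this order (a step that is already met when the one before it is completed fails the run):
1. stalk 0 is tipped more than 0.35 rad (20 degrees) towards the thin end (value of joint stalk0 above 0.35 rad), for 0.05 s.
2. stalk 1 is tipped more than 0.35 rad (20 degrees) towards the thin end (value of joint stalk1 above 0.35 rad), for 0.05 s.
3. stalk 2 is tipped more than 0.35 rad (20 degrees) towards the thin end (value of joint stalk2 above 0.35 rad), for 0.05 s.
4. stalk 3 is tipped more than 0.35 rad (20 degrees) towards the thin end (value of joint stalk3 above 0.35 rad), for 0.05 s.
5. stalk 4 is tipped more than 0.35 rad (20 degrees) towards the thin end (value of joint stalk4 above 0.35 rad), for 0.05 s.
At the end, for the whole second after the job is handed in: all five stalks lean more than 0.35 rad (20 degrees) towards the thin end and are still; the sculpture stands upright within 20 mm of its place (value of joint each of stalk0, stalk1, stalk2, stalk3, stalk4 above 0.35 rad and velocity of joint each of stalk0, stalk1, stalk2, stalk3, stalk4 below 0.1 rad/s and distance of each of pivot0, pivot4 from where it was at the start of the episode below 0.02 m and angle between sculpture's own z axis and vertical below 0.05 rad); the robot touches nothing.
It fails at once if the sculpture is shifted by more than 20 mm (distance of any of pivot0, pivot4 from where it was at the start of the episode above 0.02 m).
It fails at once if the sculpture is lifted or tipped (height (world z) of sculpture above 0.006 m or angle between sculpture's own z axis and vertical above 0.1 rad).
It fails at once if the sculpture or its stalks are pressed with more than 20 N (contact force between any of the arm, the fingers and sculpture above 20 N).
It fails at once if the hand leaves the row (over 130 mm from every pivot) after the first stalk is tipped and before the last is (value of joint stalk0 above 0.35 rad and value of joint stalk4 below 0.35 rad and distance between the grasp point and pivot0 above 0.13 m and distance between the grasp point and pivot1 above 0.13 m and distance between the grasp point and pivot2 above 0.13 m and distance between the grasp point and pivot3 above 0.13 m and distance between the grasp point and pivot4 above 0.13 m).
It fails at once if the tin, sanding block or mallet is moved by more than 20 mm (distance of any of wax_tin, sanding_block, mallet from where it was at the start of the episode above 0.02 m).
It also fails if it takes over 38 s, if anything falls off the work surface, if the arm or the gripper's body presses on something with over 40 N, if the wrist force passes 120 N, or if a joint passes its speed limit or range.

ROBOT

A 7-joint arm with a two-finger parallel gripper is mounted at the origin on the work surface. World frame = base frame: x ahead of the robot, y to its left, z up, the work surface at z = 0. Lengths are in m, angles in rad, forces in N, time in s.
With the tool pointing down it reaches from about 0.425 to 0.95 m from the base axis. Payload 16.7 kg.
Tool frame: the origin (TCP) lies on the mounting face of the last link; the fingertips stand 199 mm ahead of it and the grasp point (between the pads) lies 180 mm ahead of it; z points along the fingers, y is the line along which they close (so a half turn about z gives the same grasp; the last joint's range is limited). The gripper opens to 94 mm and grips with 3 to 60 N. Pads are 16 mm wide; open, the fingers measure 119 mm over their backs; the gripper's body (75 mm by 177 mm) begins 78 mm behind the grasp point.
Start: joints at [-1.266, 0.426, 0.074, 1.606, -0.034, 1.111, -0.067], TCP at [0.297, 0.606, 0.405] pointing down, gripper open.
Joint ranges: [-2.85, 2.85], [-0.5, 2.14], [-1.23, 1.37], [0.21, 2.46], [-1.02, 4.16], [0.16, 2.05], [-2.73, 2.73]. Speed limits (rad/s): [1.89, 1.89, 2.39, 2.39, 3.01, 3.01, 3.01].

INTERFACE

Orientations are given as a 3x3 rotation matrix whose columns are the frame's x, y, z axes.
In Python, from plant import manip, eyes gives the robot as it stands.
- The arm moves only by the shell command python3 -m creep 'ROWS' [OPENING]. ROWS is a JSON object of lists of equal length, an entry for each row: "travel": the shift along the tool's x, y, z in mm, a list of three; "twist": the turn, a rotation vector about the tool's x, y, z in degrees, a list of three. A call has 1 to 20 rows; each row shifts and turns the commanded pose from where the row before left it, along the tool's axes as they then stand; what a row does not reach is not made up. A row lasts 1/12 s, in which the tool goes at most 41.7 mm and 7.16 degrees, less where a joint would pass 70% of its speed; a pose out of reach is approached as far as the arm can. A call is refused whole if a number of a shift passes 41.7 or a number of a turn 7.16, either way. A call with a gripper value outside its range is refused whole. OPENING is the opening, from -1 (shut) to 1 (fully open), set as the call begins (- or left out, the last holds). The fingers move at their own pace and stop on an object; the grip force is fixed at half the most. Time passes only in rows, so rows that do not move let the fingers close. It gives the time, the measured TCP pose, the force, the opening and the grip force at its end, in the units of the state.
- manip.get_state(): the state, without advancing time (a new reading comes with each control period).
- eyes.read_camera(name): name is "side" or "top" or "wrist"; returns a dict with "image" (384x512x3 uint8, red, green, blue), "depth" (384x512 float32, m along the optical axis (not along the pixel's ray), 0 where there is no reading), "fx", "fy", "cx", "cy" (pixels), "pose" (4x4, takes a point from camera to world coordinates). Camera axes: x right, y down, z forward; pixel columns grow to the right and rows downward; lengths in m; the calibration is good to about 2 mm. A picture is of the moment at which its call begins.
- manip.hand_in(): hands the job in; it is judged then, once.
The state is a dict: "t": time; "qpos": joint angles; "qvel": joint speeds; "effort": joint torques, N m; "tool_pos": TCP position; "eef_rot": TCP orientation; "contact_force": force on the tool from outside, world axes, zero at the start; "wrist_torque": the same for the moment, N m; "finger_gap": finger opening in m; "finger_force": force on a finger pad.
Only numpy, scipy, OpenCV 4.12 (cv2) and the standard library are available. Lean on these libraries where they do the work, as an engineer would, in place of code of your own. Each camera call takes 0.05 s, during which the arm holds its last target. There are 200 camera calls.

## Working session

There is one attempt and no reset: what is moved stays moved. The work goes in short steps, Python scripts to look and compute and a shell command to move; the robot and the scene stay as the last step left them, time stands still between calls to the robot, and variables do not carry over. Pictures are saved under pics/ and viewed, at most 10 in all, crops included, and the job is handed in when it is done.

```bash
mkdir -p pics
python3 - <<'E'
from plant import manip, eyes
import cv2, numpy as np, pickle
s=manip.get_state(); print(s['t'],s['tool_pos'],np.round(s['eef_rot'],3),s['finger_gap'])
ims=[]
for n in("top","side"):
    c=eyes.read_camera(n); pickle.dump(c,open(n+'.pkl','wb'))
    print(n,c['fx'],c['cx'],c['cy'],np.round(c['pose'],3).tolist())
    cv2.imwrite(f'pics/{n}.png',c['image'][:,:,::-1])
E
```

```text
0.0 [0.29642665 0.60621202 0.40396108] [[-0.898  0.439 -0.   ]
 [ 0.439  0.898 -0.001]
 [-0.    -0.001 -1.   ]] 0.09374834689997
top 371.83977227968023 251.38998912043277 193.00220855109944 [[0.025, -0.996, 0.08, 0.508], [-0.999, -0.027, -0.017, 0.032], [0.019, -0.08, -0.997, 0.84], [0.0, 0.0, 0.0, 1.0]]
side 352.3377546816981 248.75222571880948 189.55620964626877 [[0.892, -0.226, 0.391, 0.319], [-0.452, -0.419, 0.788, -0.482], [-0.014, -0.879, -0.476, 0.397], [0.0, 0.0, 0.0, 1.0]]
```

View pics/top.png

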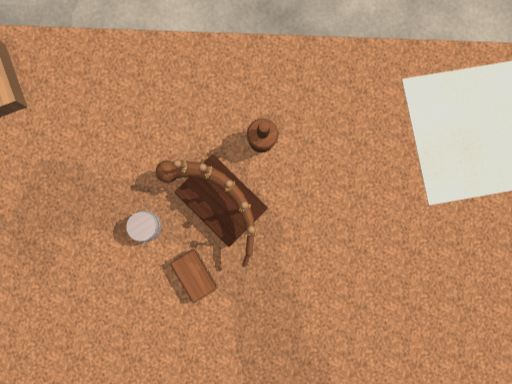

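View pics/side.png

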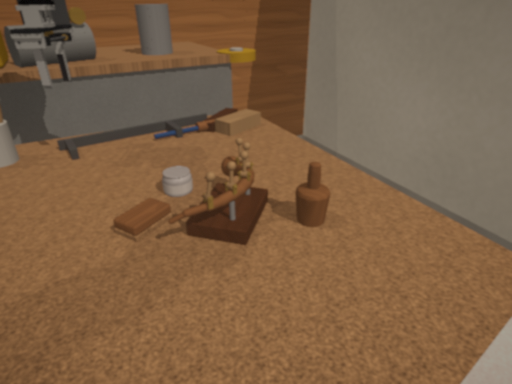

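The top view shows the ball at about (167,171), beads running round to about (251,230), the thin tip at (247,263), and the mallet at (263,133). The tin is at (143,227) and the block at (193,275).

```bash
cat > h.py <<'E'
import numpy as np, pickle, cv2
def cloud(c):
    d=c['depth'];v,u=np.mgrid[:d.shape[0],:d.shape[1]]
    P=np.stack([(u-c['cx'])/c['fx']*d,(v-c['cy'])/c['fy']*d,d],-1)
    W=P@c['pose'][:3,:3].T+c['pose'][:3,3]; W[d==0]=np.nan; return W
def ray(c,u,v,z):
    r=c['pose'][:3,:3]@np.array([(u-c['cx'])/c['fx'],(v-c['cy'])/c['fy'],1]);o=c['pose'][:3,3]
    return o+r*(z-o[2])/r[2]
phi=np.array([42+104,104,52,0,-52,-104])/140   # ball, 0..4: angle, + = towards thick end
M=np.stack([-140*np.sin(phi),-120+140*np.cos(phi)],1)/1000
def fit(P,idx):
    m=M[idx];a=m.mean(0);b=P.mean(0)
    U,S,V=np.linalg.svd((m-a).T@(P-b)); R=(U@np.diag([1,np.linalg.det(U@V)])@V).T
    return R,b-R@a
E
python3 - <<'E'
from h import *
c=pickle.load(open('top.pkl','rb'));W=cloud(c)
m=np.nan_to_num(W[...,2])
sub=m[140:280,140:280]
n,l,st,ce=cv2.connectedComponentsWithStats(((sub>0.122)).astype(np.uint8))
for i in range(1,n):
    print(st[i,4],ce[i]+140,np.round(W[140:280,140:280][l==i].mean(0),4),np.round(sub[l==i].max(),4))
im=cv2.resize(c['image'][120:280,120:300],None,fx=4,fy=4,interpolation=cv2.INTER_CUBIC)[:600]
cv2.imwrite('pics/crop.png',im[:,:,::-1])
for (u,v),z in zip([(167,171),(179,165),(205,169),(230,185),(244,205),(251,230)],[.058,.13,.138,.142,.141,.137]):print(ray(c,u,v,z).round(3))
print(ray(c,263,130,.12),ray(c,143,226,.05),ray(c,193,275,.034))
E
```

```text
54 [177.37037037 164.        ] [0.6164 0.1624 0.1346] 0.1383
56 [202.5        167.71428571] [0.6095 0.1135 0.1418] 0.1474
57 [228.52631579 184.07017544] [0.5793 0.0632 0.1475] 0.1521
57 [243.8245614  205.47368421] [0.5401 0.0335 0.1463] 0.1508
54 [250.61111111 229.61111111] [0.4955 0.0196 0.1423] 0.1459
[0.613 0.198 0.058]
[0.615 0.16  0.13 ]
[0.608 0.109 0.138]
[0.578 0.061 0.142]
[0.541 0.033 0.141]
[0.495 0.019 0.137]
[ 6.90982588e-01 -1.50841356e-04  1.20000000e-01] [0.4957003  0.24469783 0.05      ] [0.39422173 0.13803243 0.034     ]
```

View pics/crop.png

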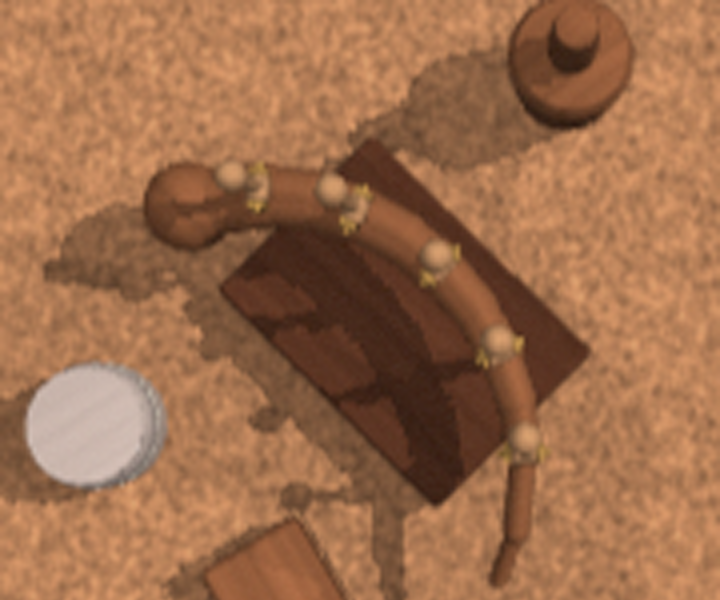

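The crop shows the pivots (yellow pins) at crop px (257,187), (353,208), (439,262), (500,345) and (526,447). In the full image those are about (184,167), (208,172), (230,185.5), (245,206) and (251.5,231.7). The stalks look upright.

```bash
cat >> h.py <<'E'
def rel():
    from plant import manip
    R,t=np.load('R.npy'),np.load('t.npy')
    s=manip.get_state();T=s['eef_rot'];tip=s['tool_pos']+.199*T[:,2]
    p=R.T@(tip[:2]-t)-[0,-.12]
    print('t',s['t'],'tip',tip.round(4),'arc s(mm from pivot0)',round(140*(104/140-np.arctan2(-p[0],p[1])),1),'radial err',round((np.hypot(*p)-.14)*1000,1),'F',s['contact_force'].round(2),'gap',round(s['finger_gap'],4),'tilt',T[:,2].round(4))
    return s,R,t,T,tip
def goal(sarc,h):
    """tool-frame shift to arc position, yaw error with tool x along (+/-) tangent"""
    s,R,t,T,tip=rel()
    f=(104-sarc)/140
    w=R@np.array([-.14*np.sin(f),-.12+.14*np.cos(f)])+t; d=R@np.array([np.cos(f),np.sin(f)])
    g=np.r_[w,h]-tip
    for sg in(1,-1):
        dd=T.T@np.r_[sg*d,0]; print('sg',sg,'yaw about tool z deg',np.degrees(np.arctan2(dd[1],dd[0])).round(1))
    print('world shift',(g*1000).round(1),'tool shift now',(T.T@g*1000).round(1),'tangent',d.round(3),'q7',s['qpos'][6].round(3))
E
python3 - <<'E'
from h import *
c=pickle.load(open('top.pkl','rb'))
P=np.array([ray(c,u,v,z)[:2] for (u,v),z in zip([(166.5,171),(184.2,166.7),(208.2,172),(229.8,185.5),(245,206.2),(251.5,231.7)],[.058,.092,.1,.104,.103,.099])])
ix=[1,2,3,4,5]
R,t=fit(P[ix],ix);print(R,t,((M@R.T+t-P)*1000).round(1))
Bd=np.array([[.6164,.1624],[.6095,.1135],[.5793,.0632],[.5401,.0335],[.4955,.0196]])
print('bead-pivot model mm',((Bd-(M@R.T+t)[1:])*1000).round(1))
np.save('R',R);np.save('t',t);goal(-35,.25)
E
```

```text
[[-0.67145066  0.74104927]
 [-0.74104927 -0.67145066]] [0.56641803 0.07572438] [[-1.6 -0.3]
 [-0.3  0.9]
 [ 1.  -0.3]
 [ 0.3 -0.3]
 [-0.6 -0.2]
 [-0.3 -0.1]]
bead-pivot model mm [[-1.1  5.2]
 [ 1.2  7.1]
 [-1.9  0.9]
 [ 0.1  2.4]
 [ 5.2  2.7]]
t 0.1 tip [0.2964 0.606  0.2051] arc s(mm from pivot0) -272.6 radial err 344.8 F [-0.84 -0.39 -0.54] gap 0.0944 tilt [-4.e-04 -1.e-03 -1.e+00]
sg 1 yaw about tool z deg -130.8
sg -1 yaw about tool z deg 49.2
world shift [ 316.5 -414.2   44.9] tool shift now [-466.3 -233.1  -44.7] tangent [ 0.254 -0.967] q7 -0.067
```

```bash
python3 -m creep '{"travel":[[-29,-14.5,-2.8],[-29,-14.5,-2.8],[-29,-14.5,-2.8],[-29,-14.5,-2.8],[-29,-14.5,-2.8],[-29,-14.5,-2.8],[-29,-14.5,-2.8],[-29,-14.5,-2.8],[-29,-14.5,-2.8],[-29,-14.5,-2.8],[-29,-14.5,-2.8],[-29,-14.5,-2.8],[-29,-14.5,-2.8],[-29,-14.5,-2.8],[-29,-14.5,-2.8],[-29,-14.5,-2.8]],"twist":[[0,0,0],[0,0,0],[0,0,0],[0,0,0],[0,0,0],[0,0,0],[0,0,0],[0,0,0],[0,0,0],[0,0,0],[0,0,0],[0,0,0],[0,0,0],[0,0,0],[0,0,0],[0,0,0]]}' -1
python3 -m creep '{"travel":[[0,0,0],[0,0,0],[0,0,0],[0,0,0],[0,0,0],[0,0,0],[0,0,0],[0,0,0]],"twist":[[0,0,7],[0,0,7],[0,0,7],[0,0,7],[0,0,7],[0,0,7],[0,0,7],[0,0,0]]}'
python3 -c "from h import *;goal(-35,.20)"
```

```text
t: 1.43
tool_pos: [0.6121, 0.1927, 0.4494]
eef_rot: [[-0.898, 0.439, -0.0], [0.439, 0.898, -0.0], [0.0, -0.0, -1.0]]
contact_force: [-0.6, -0.3, 0.1]
finger_gap: 0.0008
finger_force: 0.0
t: 2.1
tool_pos: [0.6113, 0.1942, 0.4491]
eef_rot: [[-0.252, 0.968, -0.001], [0.968, 0.252, -0.0], [-0.0, -0.001, -1.0]]
contact_force: [-0.6, -0.1, 0.5]
finger_gap: 0.0004
finger_force: 0.0
t 2.1 tip [0.6112 0.1941 0.2501] arc s(mm from pivot0) -37.7 radial err -1.1 F [-0.59 -0.07  0.47] gap 0.0004 tilt [-6.e-04 -5.e-04 -1.e+00]
sg 1 yaw about tool z deg 179.9
sg -1 yaw about tool z deg -0.1
world shift [  1.7  -2.3 -50.1] tool shift now [-2.6  1.1 50.1] tangent [ 0.254 -0.967] q7 -0.009
```

```bash
python3 -m creep '{"travel":[[0,0.5,20],[0,0.5,20],[0,0,20],[0,0,20],[0,0,0]],"twist":[[0,0,0],[0,0,0],[0,0,0],[0,0,0],[0,0,0]]}'
python3 - <<'E'
from h import *
from plant import eyes
goal(-35,.126)
a=eyes.read_camera('wrist')['image'];b=eyes.read_camera('side')['image'][110:270,140:360]
b=cv2.resize(b,(528,384),interpolation=cv2.INTER_CUBIC)
cv2.imwrite('pics/w1.png',cv2.resize(np.hstack([a,b]),(800,295))[:,:,::-1])
E
```

```text
t: 2.52
tool_pos: [0.6113, 0.1943, 0.3657]
eef_rot: [[-0.262, 0.965, -0.005], [0.965, 0.262, -0.002], [-0.001, -0.005, -1.0]]
contact_force: [-0.0, -1.0, -0.3]
finger_gap: 0.0006
finger_force: 0.0
t 2.5167 tip [0.6103 0.1938 0.1667] arc s(mm from pivot0) -37.6 radial err -2.0 F [-0.02 -0.98 -0.31] gap 0.0006 tilt [-0.0049 -0.0023 -1.    ]
sg 1 yaw about tool z deg -179.5
sg -1 yaw about tool z deg 0.5
world shift [  2.6  -2.  -40.7] tool shift now [-2.6  2.2 40.7] tangent [ 0.254 -0.967] q7 0.032
```

View pics/w1.png

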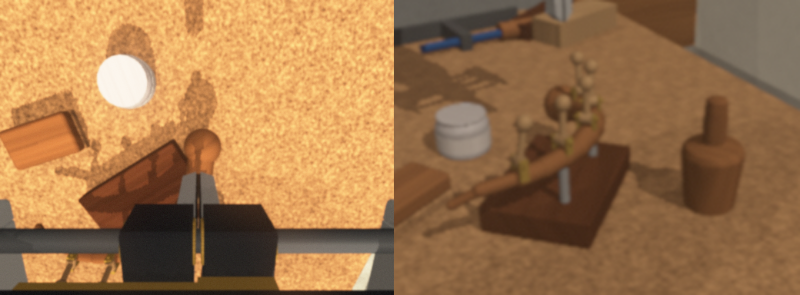

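The wrist view has the fingers over the beam just past the ball at (203,150). The side crop has the fingertips at (557,8), above the ball at (560,100), with all the stalks still upright.

```bash
python3 -m creep '{"travel":[[-0.5,0.5,10],[-0.5,0.5,10],[-0.5,0.5,10],[0,0.5,10],[0,0,0],[0,0,0]],"twist":[[0,0,0],[0,0,0],[0,0,0],[0,0,0],[0,0,0],[0,0,0]]}'
python3 -c "from h import *;goal(-35,.126)"
```

```text
t: 3.12
tool_pos: [0.6146, 0.1934, 0.3287]
eef_rot: [[-0.258, 0.966, -0.001], [0.966, 0.258, -0.001], [-0.0, -0.001, -1.0]]
contact_force: [0.4, 0.5, 0.1]
finger_gap: 0.0002
finger_force: 0.0
t 3.1167 tip [0.6143 0.1932 0.1297] arc s(mm from pivot0) -36.0 radial err 1.7 F [0.38 0.54 0.08] gap 0.0002 tilt [-1.3e-03 -7.0e-04 -1.0e+00]
sg 1 yaw about tool z deg -179.8
sg -1 yaw about tool z deg 0.2
world shift [-1.4 -1.4 -3.7] tool shift now [-1.  -1.7  3.7] tangent [ 0.254 -0.967] q7 0.048
```

```bash
python3 -m creep '{"travel":[[-6,-0.3,0.6],[-6,-0.3,0.6],[-6,-0.3,0.6],[-6,-0.3,0.6],[-6,-0.3,0.6],[-6,0,0.6],[-6,0,0],[-6,0,0],[-6,0,0],[-6,0,0],[-6,0,-0.9],[-6,0,-0.9]],"twist":[[0,0,2.4],[0,0,2.4],[0,0,2.5],[0,0,2.5],[0,0,2.4],[0,0,2.5],[0,0,2.4],[0,0,2.5],[0,0,2.4],[0,0,2.5],[0,0,2.4],[0,0,2.5]]}'
python3 - <<'E'
from h import *
from plant import eyes
goal(60,.134)
a=eyes.read_camera('top')['image'][120:280,120:300];b=eyes.read_camera('side')['image'][110:270,160:340]
cv2.imwrite('pics/w2.png',cv2.resize(np.hstack([a,b]),(800,356),interpolation=cv2.INTER_CUBIC)[:,:,::-1])
E
```

```text
t: 4.12
tool_pos: [0.6152, 0.1218, 0.3282]
eef_rot: [[0.252, 0.968, 0.001], [0.968, -0.252, 0.0], [0.001, 0.0, -1.0]]
contact_force: [-0.7, 1.1, 0.1]
finger_gap: 0.0004
finger_force: 0.2
t 4.1167 tip [0.6153 0.1218 0.1292] arc s(mm from pivot0) 35.2 radial err 2.1 F [-0.71  1.06  0.12] gap 0.0004 tilt [ 6.e-04  4.e-04 -1.e+00]
sg 1 yaw about tool z deg -170.4
sg -1 yaw about tool z deg 9.6
world shift [-10.1 -22.9   4.8] tool shift now [-24.7  -4.1  -4.8] tangent [-0.409 -0.912] q7 -0.292
```

View pics/w2.png

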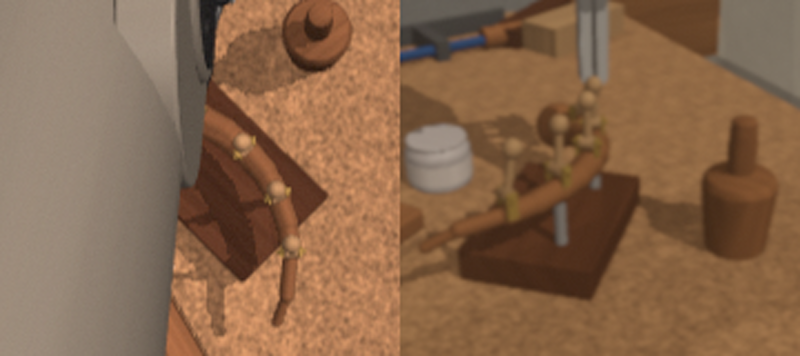

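The side crop shows the fingertips ending at about (590,80), right behind a bead at (593,85). I can't see stalk 0, so I'll check by projection.

Run:
```python
from h import *
from plant import eyes
s,R,t,T,tip=rel()
c=eyes.read_camera('side')
def pr(p):
    q=c['pose'][:3,:3].T@(np.asarray(p)-c['pose'][:3,3]);return np.array([c['fx']*q[0]/q[2]+c['cx'],c['fy']*q[1]/q[2]+c['cy']])
x0,y0,k=215,120,8
im=cv2.resize(c['image'][y0:y0+70,x0:x0+70],None,fx=k,fy=k,interpolation=cv2.INTER_CUBIC)
def mk(p,col):cv2.drawMarker(im,tuple(int(i) for i in (pr(p)-[x0,y0]+.5)*k),col,0,14,2)
mk(tip,(255,0,0))
for i,z in enumerate([.092,.1,.104,.103,.099]):
    p=M[i+1]@R.T+t; mk([*p,z],(0,255,0)); mk([*p,z+.038],(0,0,255))
    if i==0:
        d=R@np.array([np.cos(104/140),np.sin(104/140)]);mk([*(p+.038*np.sin(.8)*d),z+.038*np.cos(.8)],(255,0,255))
cv2.imwrite('pics/w3.png',im[:,:,::-1])
```

```text
t 4.2167 tip [0.6153 0.1211 0.1293] arc s(mm from pivot0) 35.9 radial err 2.3 F [-0.18  0.55  0.  ] gap 0.0005 tilt [ 7.e-04 -0.e+00 -1.e+00]
```

View pics/w3.png

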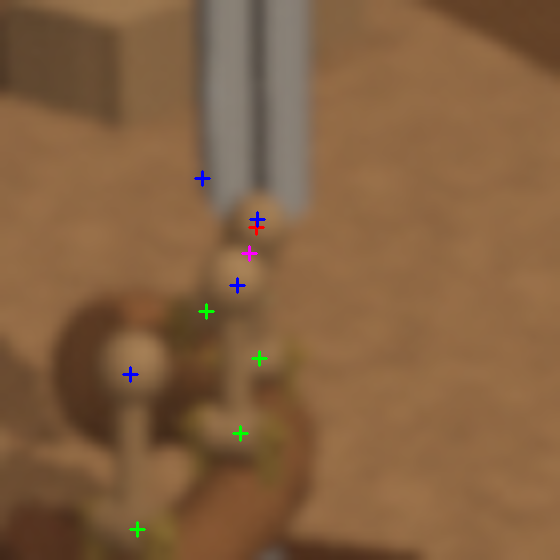

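The projected tip and stalk positions match the picture to 1–2 mm. Nothing shows at stalk 0's upright position of about (204,240), so it has tipped. I'll continue the stroke.

```bash
python3 -m creep '{"travel":[[-6,-0.3,-1],[-6,-0.3,-1],[-6,-0.3,-1],[-6,-0.3,-1],[-6,-0.3,-0.3],[-6,-0.3,-0.3],[-6,-0.3,-0.3],[-6,0,-0.9],[-6,0,-0.9],[-6,0,-0.9],[-6,0,-0.9],[-6,0,0],[-6,0,0],[-6,0,0],[-6,0,0],[-6,0,0],[-6,0,0]],"twist":[[0,0,2.5],[0,0,2.4],[0,0,2.5],[0,0,2.4],[0,0,2.5],[0,0,2.4],[0,0,2.5],[0,0,2.5],[0,0,2.4],[0,0,2.5],[0,0,2.4],[0,0,2.5],[0,0,2.4],[0,0,2.5],[0,0,2.5],[0,0,2.4],[0,0,2.5]]}'
python3 - <<'E'
from h import *
from plant import eyes
goal(160,.137)
b=eyes.read_camera('side')['image'][120:220,180:290]
cv2.imwrite('pics/w4.png',cv2.resize(b,(660,600),interpolation=cv2.INTER_CUBIC)[:,:,::-1])
E
```

```text
t: 5.68
tool_pos: [0.5573, 0.0405, 0.3364]
eef_rot: [[0.831, 0.556, 0.0], [0.556, -0.831, 0.0], [0.001, 0.0, -1.0]]
contact_force: [0.4, 0.1, -0.1]
finger_gap: 0.0004
finger_force: 0.2
t 5.6833 tip [0.5573 0.0405 0.1374] arc s(mm from pivot0) 136.3 radial err 0.6 F [ 0.36  0.14 -0.06] gap 0.0004 tilt [ 5.e-04  2.e-04 -1.e+00]
sg 1 yaw about tool z deg -171.1
sg -1 yaw about tool z deg 8.9
world shift [-20.9 -11.2  -0.4] tool shift now [-23.6  -2.3   0.4] tangent [-0.907 -0.421] q7 -0.835
```

View pics/w4.png

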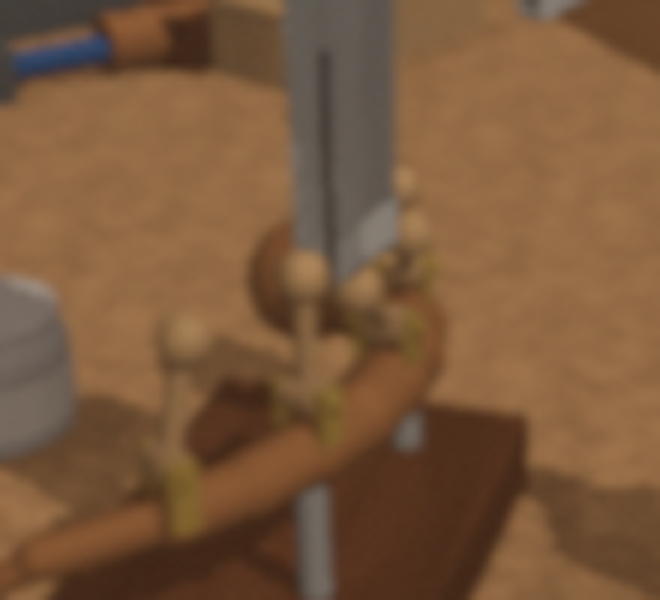

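Stalks 0, 1 and 2, with beads at (405,185), (413,230) and (362,290), have tipped over. Stalks 3 (305,272) and 4 (185,340) are next.

```bash
python3 -m creep '{"travel":[[-6,0,0],[-6,0,0],[-6,0,0],[-6,0,0],[-6,0,0.3],[-6,0,0.3],[-6,0,0.3],[-6,0,0.3],[-6,0,1],[-6,0,1],[-6,0,0.8],[-6,0,0],[-6,0,0],[-6,0,0],[-6,0,0],[-6,0,0],[-6,0,0],[-6,0,0],[-6,0,0],[-6,0,0]],"twist":[[0,0,2.5],[0,0,2.4],[0,0,2.5],[0,0,2.4],[0,0,2.5],[0,0,2.4],[0,0,2.5],[0,0,2.5],[0,0,2.4],[0,0,2.5],[0,0,2.4],[0,0,2.5],[0,0,2.4],[0,0,2.5],[0,0,2.5],[0,0,2.4],[0,0,2.5],[0,0,2.4],[0,0,0],[0,0,0]]}'
python3 -c "from h import *;rel()"
python3 -m creep '{"travel":[[0,0,-15],[0,0,-25],[0,0,-25],[0,0,-25],[0,0,-20],[0,0,0],[0,0,0]],"twist":[[0,0,0],[0,0,0],[0,0,0],[0,0,0],[0,0,0],[0,0,0],[0,0,0]]}'
python3 - <<'E'
from h import *
from plant import eyes
rel()
b=eyes.read_camera('side')['image'][120:220,180:290]
cv2.imwrite('pics/w5.png',cv2.resize(b,(660,600),interpolation=cv2.INTER_CUBIC)[:,:,::-1])
E
```

```text
t: 7.4
tool_pos: [0.4426, 0.0193, 0.3323]
eef_rot: [[0.984, -0.178, 0.0], [-0.178, -0.984, -0.0], [0.0, 0.0, -1.0]]
contact_force: [-0.3, 0.0, 0.7]
finger_gap: 0.0006
finger_force: 0.0
t 7.4 tip [0.4426 0.0192 0.1333] arc s(mm from pivot0) 255.7 radial err 1.4 F [-0.35  0.    0.67] gap 0.0006 tilt [ 3.e-04 -2.e-04 -1.e+00]
t: 7.98
tool_pos: [0.4427, 0.0193, 0.4399]
eef_rot: [[0.984, -0.177, 0.001], [-0.177, -0.984, 0.004], [0.0, -0.004, -1.0]]
contact_force: [0.2, 0.3, -1.0]
finger_gap: 0.0001
finger_force: 0.0
t 7.9833 tip [0.4428 0.0202 0.2409] arc s(mm from pivot0) 255.7 radial err 0.4 F [ 0.18  0.32 -0.98] gap 0.0001 tilt [ 9.0e-04  4.3e-03 -1.0e+00]
```

View pics/w5.png

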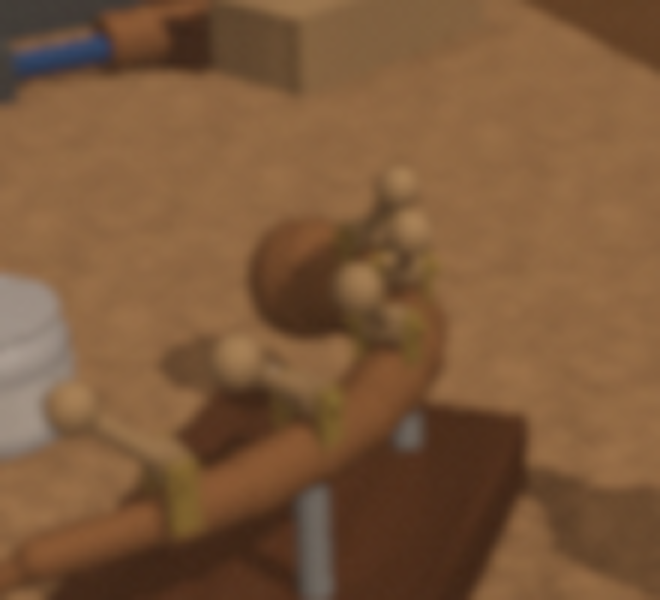

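All five stalks now lean well towards the thin end, with beads at (398,185), (410,230), (360,287), (240,360) and (73,405). The sculpture hasn't moved and the hand is clear.

```bash
python3 -c "from plant import manip;print(manip.hand_in())"
```

```text
the job is handed in; nothing more can be done
None
```

I stroked the row in one pass; in the last picture all five stalks lean clearly towards the thin end, the sculpture looks unmoved and the hand is clear, and I handed the job in at about 8 s (no verdict was returned).

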